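# Peel the top liner tray out of its sprung clips and hold it over the steel tray

### The job

The white formed liner trays sit nested in a holder whose four sprung clips grip the top one by its rim. Take the top tray by the upright grip fin at its corner and peel it out: raise the finned corner first, a good 4 cm, while the corner diagonally opposite stays down in the nest, then lift it clear, carry it over the flat steel instrument tray and finish while still holding it there, level and still, about a hand's breadth above the middle of the steel tray. Leave everything else where it lies.

Things in the scene. Friction and masses are not known exactly. Their poses are not given: they have to be found in the camera images.
- liner: top formed tray of the stack, white, loose, about 70 g: shallow open tray 120 x 160 mm over its rim, 18 mm high, floor 84 x 124 mm and 6 mm thick, thin walls sloping out to a flat 7 mm rim. Origin: centre of its underside; x along the 120 mm side, y along the 160 mm side, z up. An upright grip fin stands on the rim at its (-x, -y) corner, near the robot and to the right
- tray_stack: the fixed holder: aluminium base plate 150 x 190 x 8 mm with four more such trays (no fins) nested 6 mm apart. Origin: centre of the plate's underside, on the worktop; x and y as the liner's while nested; the liner's underside then lies 32 mm up. At the middle of each side stands a sprung steel leaf, 18 mm wide, top 60 mm up, whose roller hooks 2.5 mm over the liner's rim
- liner_fin (a point): top centre of the grip fin, at (-61, -82, 45) mm in the liner's frame, 27 mm above the rim. The fin is 10 mm thick and 28 mm long along the tray's diagonal (direction -0.6, -0.8 in the liner's x, y): pinch it across its thickness from above; nothing stands beside it
- liner_far_corner (a point): underside of the liner's floor at the corner opposite the fin, (42, 62, 0) mm in the liner's frame; the peel pivots about it. Each clip's roller rolls back and lets the rim go after some 4 mm of lift there: pulled straight up flat the tray needs 12 to 15 N, peeled by raising and tilting the fin's corner about 5 N; once free it weighs under 1 N
- liner_center (a point): centre of the liner's floor, upper side (liner frame 0, 0, 6 mm)
- steel_tray: flat stainless instrument tray, 173 x 269 x 12 mm, empty, on the worktop; origin: centre of its underside, its long side along its y
- mirror_0: bystander: mouth mirror lying between the trays, 154 x 22 x 14 mm, origin under its centre
- dappen_dish: bystander: small white glass dish, 33 mm wide, 24 mm high, origin under its centre
- cement_pot: bystander: small white pot with a teal lid, 47 mm wide, 40 mm high, origin under its centre
- kidney_1: bystander: kidney dish, 70 x 169 x 16 mm, origin under its centre

How it is judged:
By the outcome, as a careful person would: the job done as asked, in the order asked, and still so for the second after the job is handed in, while the arm keeps its last pose, push and grip.
It also fails if it takes over 46 s, if anything falls off the work surface, if the arm or the gripper's body presses on something with over 40 N, if the wrist force passes 120 N, or if a joint passes its speed limit or range.

### The arm

A 6-joint arm with a two-finger parallel gripper is mounted at the origin on a cart in front of the work surface, level with it; the furniture and walls round the work are solid. World frame = base frame: x ahead of the robot, y to its left, z up, the work surface at z = 0. Lengths are in m, angles in rad, forces in N, time in s.
With the tool pointing down it reaches from about 0.3 to 0.75 m from the base axis. Payload 8.5 kg.
Tool frame: the origin (TCP) lies on the centre line of the jaws, within the pads' length; the fingertips stand 14 mm ahead of it and the grasp point (between the pads) lies 5 mm behind it; z points along the fingers, y is the direction in which the jaws open and shut (so a half turn about z gives the same grasp; the last joint's range is limited). The gripper opens to 85 mm and grips with 20 to 120 N. Pads are 22 mm wide; open, the fingers measure 114 mm over their backs; the gripper's body (76 mm by 85 mm) begins 54 mm behind the grasp point. The pads swing forward as they close: fully open they stand 13 mm farther back than shut.
Start: joints at [-1.461, 0.381, 1.297, -0, 1.464, -0.215], TCP at [0.176, -0.521, 0.245] pointing down, gripper open.
Joint ranges: [-3.11, 3.11], [-0.89, 2.33], [0.22, 2.48], [-1.42, 4.56], [0.17, 2.85], [-2.88, 2.88]. Speed limits (rad/s): [2.39, 2.39, 3.14, 3.14, 3.14, 3.14].

### API

Orientations are given as a 3x3 rotation matrix whose columns are the frame's x, y, z axes.
In Python, from plant import env gives the robot as it stands. The module is installed in compiled form; this text tells all that it offers.
- The arm moves only by the tool step_arm, never from a script. Its argument "plan" is one flat list of numbers, 5 for each row, row after row: the shift along the tool's x, y, z in m, then the turn about the tool's z in degrees, then the closure in counts, from 0 (fully open) to 255 (shut). A call has 1 to 20 rows; each row shifts and turns the pose as measured when the row begins, along the tool's axes as they then stand; what a row does not reach is not made up. A row lasts 1/8 s, in which the tool goes at most 62.5 mm and 10.7 degrees, less where a joint would pass 70% of its speed; a pose out of reach is approached as far as the arm can. A call with a gripper value outside its range is refused whole. The fingers move at their own pace and stop on an object; "squeeze" is the grip in N (left out, the last holds). Time passes only in rows, so rows that do not move let the fingers close. It gives the time, the measured TCP pose, the force and the opening at its end, in the units of the state.
- env.observe(): the state, without advancing time (a new reading comes with each control period).
- env.snapshot(name): name is "scene" or "side" or "wrist"; returns the picture (480x640x3 uint8, red, green, blue); there is no depth.
- env.camera_info(name): a dict with "camera_matrix" (3x3 intrinsics, pixels), "view" (4x4, takes a point from world to camera coordinates); the wrist camera has in their place "mount" (4x4, takes a point from camera to tool coordinates, whose origin is the TCP and whose axes are the flange's). Camera axes: x right, y down, z forward; pixel columns grow to the right and rows downward; lengths in m; the calibration is good to about 2 mm. A picture is of the moment at which its call begins: read the wrist's pose just before it. camera_info takes no time and is no camera call.
- env.close_job(): hands the job in, once; it reports no verdict.
The state is a dict: "t": time; "joint_pos": joint angles; "qvel": joint speeds; "tau": joint torques, N m; "position": TCP position; "tcp_rot": TCP orientation; "force": force on the tool from outside, world axes, zero at the start; "ft_torque": the same for the moment, N m; "finger_gap": finger opening in m.
Only numpy, scipy, OpenCV 4.12 (cv2) and the standard library are available. Lean on these libraries where they do the work, as an engineer would, in place of code of your own. Each camera call takes 0.05 s, during which the arm holds its last target.

## Working session

There is one attempt and no reset: what is moved stays moved. The work goes in short steps, Python scripts to look and compute and a tool call to move; the robot and the scene stay as the last step left them, time stands still between calls to the robot, and variables do not carry over. Pictures are saved under pics/ and viewed, and the job is handed in when it is done.

Besides the shell and the picture viewer there is one more tool, called after "Emit:" by a JSON object that holds its "method" and its "body", one argument or row to a line. step_arm: Moves the arm, as the interface text tells. Its arguments: {"type":"object","properties":{"plan":{"type":"array","items":{"type":"number"}},"squeeze":{"type":"number"}},"required":["plan"]}

```bash
mkdir -p pics
cat > h.py <<'E'
import numpy as np, cv2
from plant import env
def snap(n,f):
    s=env.observe(); im=env.snapshot(n); cv2.imwrite('pics/'+f,im[:,:,::-1]); return s,im
def ray(cam,u,v,s=None):
    c=env.camera_info(cam); K=np.array(c['camera_matrix']); d=np.linalg.inv(K)@[u,v,1]
    if cam=='wrist':
        M=np.array(c['mount']); R=np.array(s['tcp_rot']); return R@M[:3,3]+np.array(s['position']), R@M[:3,:3]@d
    V=np.array(c['view']); return -V[:3,:3].T@V[:3,3], V[:3,:3].T@d
def onz(cam,u,v,z,s=None):
    o,d=ray(cam,u,v,s); return o+d*(z-o[2])/d[2]
def proj(cam,P,s=None):
    c=env.camera_info(cam); K=np.array(c['camera_matrix'])
    if cam=='wrist':
        M=np.array(c['mount']); R=np.array(s['tcp_rot']); p=R.T@(np.array(P)-s['position']); q=M[:3,:3].T@(p-M[:3,3])
    else:
        V=np.array(c['view']); q=V[:3,:3]@P+V[:3,3]
    q=K@q; return q[:2]/q[2]
def tri(a,b):
    A=[];y=[]
    for o,d in (a,b):
        d=d/np.linalg.norm(d);P=np.eye(3)-np.outer(d,d);A.append(P);y.append(P@o)
    x=np.linalg.lstsq(np.vstack(A),np.hstack(y),rcond=None)[0]
    return x
E
python3 - <<'E'
from h import *
for n in ('scene','side','wrist'):
    s,_=snap(n,n+'0.png'); print(n,env.camera_info(n))
print(s)
E
```

```text
scene {'camera_matrix': array([[459.70357991,   0.        , 314.15453654],
       [  0.        , 459.70357991, 235.50444466],
       [  0.        ,   0.        ,   1.        ]]), 'view': array([[-0.89846408, -0.43898158, -0.00758139,  0.44734512],
       [-0.21688336,  0.45877692, -0.86167589,  0.2436903 ],
       [ 0.38173801, -0.77254056, -0.50740238,  0.77844433],
       [ 0.        ,  0.        ,  0.        ,  1.        ]])}
side {'camera_matrix': array([[598.41621903,   0.        , 322.69103101],
       [  0.        , 598.41621903, 239.41903732],
       [  0.        ,   0.        ,   1.        ]]), 'view': array([[-0.99183046, -0.12602408, -0.01975516,  0.52446261],
       [-0.04744522,  0.50820186, -0.85993013,  0.15176704],
       [ 0.11841151, -0.85196761, -0.51002932,  1.56225382],
       [ 0.        ,  0.        ,  0.        ,  1.        ]])}
wrist {'camera_matrix': array([[411.76669102,   0.        , 321.30901201],
       [  0.        , 411.76669102, 243.58313153],
       [  0.        ,   0.        ,   1.        ]]), 'mount': array([[ 7.06030847e-04, -9.65416374e-01, -2.60
[... 369 characters left out ...]
05e+00,  8.41237690e-06,
        1.46358772e+00, -2.15319352e-01]), 'qvel': array([-0.00132298,  0.00086526, -0.00425512,  0.00055751,  0.00022689,
        0.00055243]), 'tau': array([ 3.51695293e-03, -4.49221873e+01, -2.31654149e+01, -1.50005126e-04,
        3.63717474e-03, -3.19156209e-05]), 'position': array([ 0.17548352, -0.52101129,  0.24477848]), 'tcp_rot': array([[ 9.47712451e-01,  3.19125512e-01, -1.31802749e-04],
       [ 3.19125415e-01, -9.47711635e-01,  1.27553845e-03],
       [ 2.82145862e-04, -1.25090528e-03, -9.99999178e-01]]), 'force': array([-0.1862695 ,  0.16844625,  0.23272954]), 'ft_torque': array([-0.04832371,  0.02106757,  0.00563677]), 'finger_gap': 0.08533149861918723}
```

View pics/scene0.png

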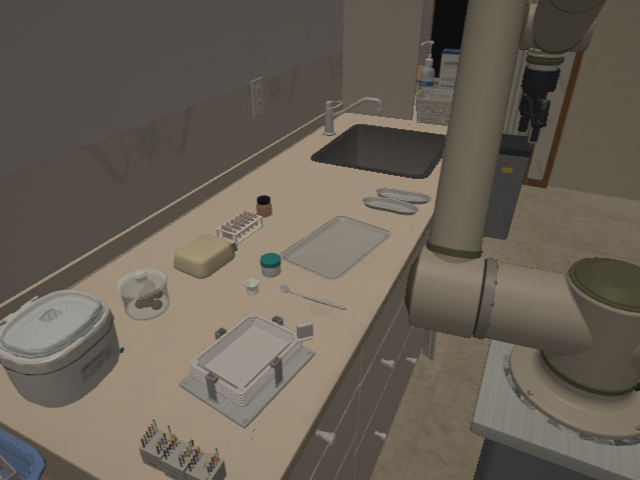

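View pics/side0.png

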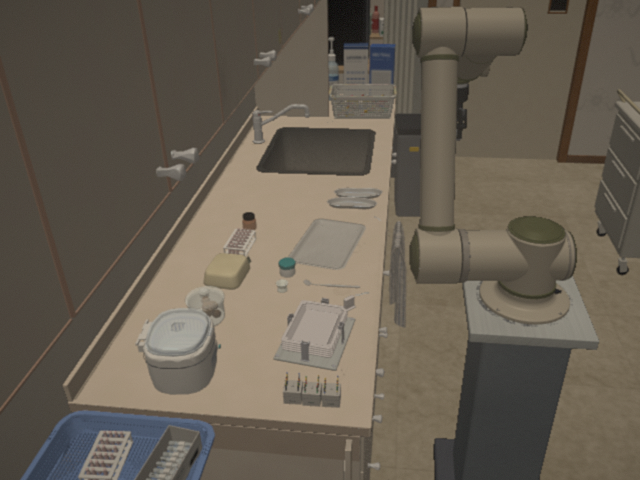

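View pics/wrist0.png

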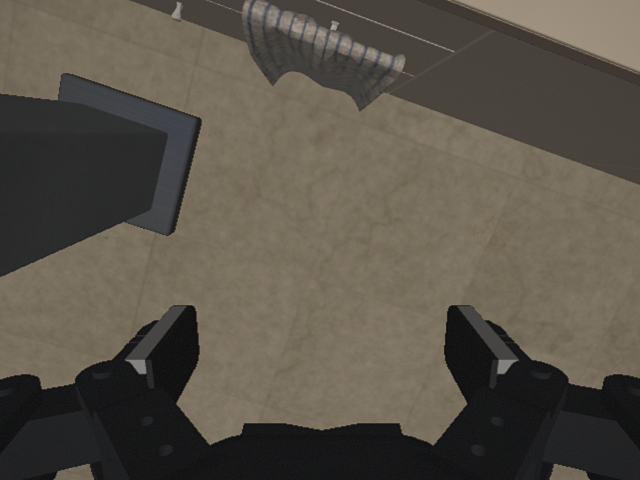

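Scene view: the stack is at about (250,358) with its fin at (305,331), and the steel tray is at about (337,246). Side view: fin at (349,302), steel tray at (329,243). The wrist camera sees only floor. I'll enlarge the stack and measure it.

Run:
```python
from h import *
a=cv2.imread('pics/scene0.png')[300:420,170:350]; cv2.imwrite('pics/zs.png',cv2.resize(a,None,fx=4.4,fy=4.4,interpolation=cv2.INTER_CUBIC))
a=cv2.imread('pics/side0.png')[285:375,265:375]; cv2.imwrite('pics/zd.png',cv2.resize(a,None,fx=6.5,fy=6.5,interpolation=cv2.INTER_CUBIC))
print(tri(ray('scene',305,323),ray('side',349,297)))
for n,pts in (('scene',[(282,253),(337,217),(391,232),(333,277)]),):
    for p in pts: print(onz(n,*p,0.012))
```

```text
[0.44383299 0.14606524 0.07433195]
[ 0.63977841 -0.1145143   0.012     ]
[ 0.59353455 -0.33864665  0.012     ]
[ 0.43459329 -0.32292053  0.012     ]
[ 0.48897966 -0.07706945  0.012     ]
```

View pics/zs.png

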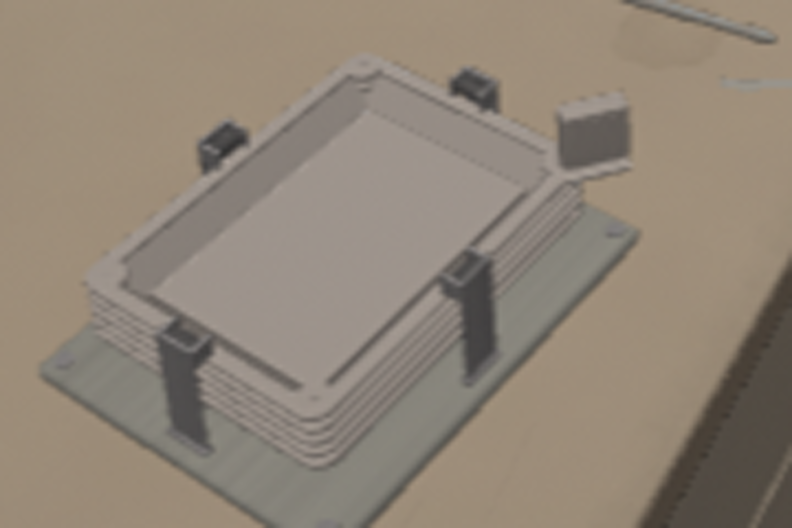

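View pics/zd.png

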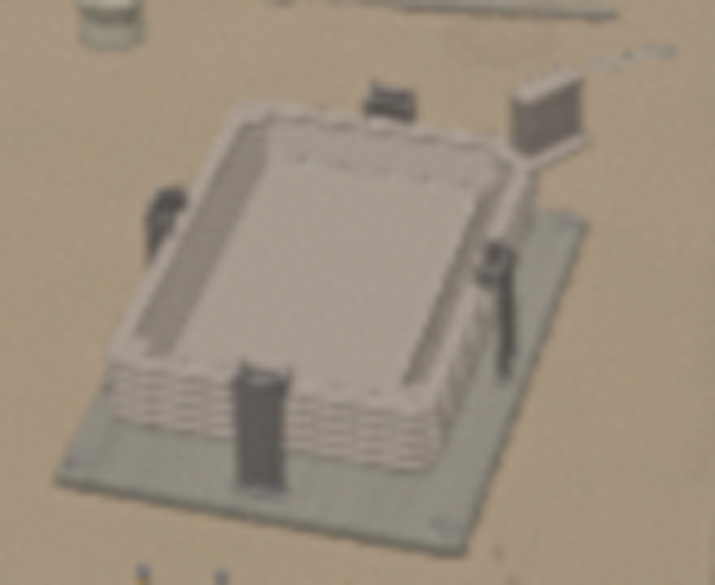

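```bash
cat > m.py <<'E'
from h import *
S=lambda x,y:(170+x/4.4-.4,300+y/4.4-.4)
D=lambda x,y:(265+x/6.5-.4,285+y/6.5-.4)
print('fin tri',tri(ray('scene',*S(593,103)),ray('side',*D(547,86))))
print('fin z77',onz('scene',*S(593,103),.077),onz('side',*D(547,86),.077))
print('plate scene',*[onz('scene',*S(*p),.008) for p in ((40,372),(640,235))])
print('plate side',*[onz('side',*D(*p),.008) for p in ((57,483),(465,553),(588,222))])
print('rim scene (far+x-y),(+x+y),(-x+y)',*[onz('scene',*S(*p),.050) for p in ((365,55),(88,280),(330,420))])
print('rim side',*[onz('side',*D(*p),.050) for p in ((245,103),(112,362),(440,410))])
print('floor scene',*[onz('scene',*S(*p),.038) for p in ((367,108),(525,188),(315,385),(160,290))])
E
python3 m.py
```

```text
fin tri [0.44475038 0.14637637 0.07303287]
fin z77 [0.44224487 0.15094916 0.077     ] [0.44451759 0.15106578 0.077     ]
plate scene [0.59909613 0.30692043 0.008     ] [0.42537443 0.14462008 0.008     ]
plate side [0.60304462 0.30827751 0.008     ] [0.45671775 0.32829577 0.008     ] [0.42934715 0.14295587 0.008     ]
rim scene (far+x-y),(+x+y),(-x+y) [0.55793488 0.13849348 0.05      ] [0.58112962 0.29151758 0.05      ] [0.46434982 0.30677496 0.05      ]
rim side [0.56150986 0.1367376  0.05      ] [0.58430672 0.29097311 0.05      ] [0.46757862 0.30413863 0.05      ]
floor scene [0.54723286 0.15533449 0.038     ] [0.46461235 0.16832828 0.038     ] [0.48439186 0.28791158 0.038     ] [0.56245595 0.27530846 0.038     ]
```

Both views agree. The holder centre is about (0.514, 0.226) with yaw about -8°, and the fin is at about (0.443, 0.152), against (0.442, 0.153) predicted from the holder. The steel tray is centred near (0.539, -0.213). Next I move the hand over the fin.

Emit:
{"method": "step_arm", "body": {
  "plan": [0.033,-0.039,0,0,0,0.033,-0.039,0,0,0,0.033,-0.039,0,0,0,0.033,-0.039,0,0,0,0.033,-0.039,0,0,0,0.033,-0.039,0,0,0,0.033,-0.039,0,0,0,0.033,-0.039,0,0,0,0.033,-0.039,0,0,0,0.033,-0.039,0,0,0,0.033,-0.039,0,0,0,0.033,-0.039,0,0,0,0.033,-0.039,0,0,0,0.033,-0.039,0,0,0,0,0,0,-8.8,100,0,0,0,-8.8,100,0,0,0,-8.8,100],
  "squeeze": 20
}}

```text
t: 2.28
position: [0.4456, 0.1668, 0.2438]
tcp_rot: [[0.698, 0.716, -0.001], [0.716, -0.698, 0.003], [0.001, -0.002, -1.0]]
force: [0.4, 0.4, 0.7]
finger_gap: 0.0521
```

Run:
```python
from h import *
s,_=snap('wrist','w1.png'); print(proj('wrist',[.443,.152,.077],s), s['position'])
```

```text
[333.16927666 241.87914884] [0.44559856 0.16680628 0.24377125]
```

View pics/w1.png

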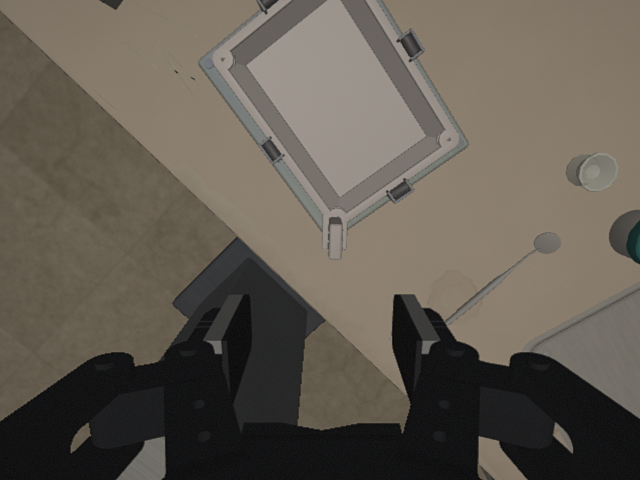

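Run:
```python
from h import *
a=cv2.imread('pics/w1.png')[190:280,280:390]; cv2.imwrite('pics/zw.png',cv2.resize(a,None,fx=6.5,fy=6.5,interpolation=cv2.INTER_CUBIC))
```

```text
(no output)
```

View pics/zw.png

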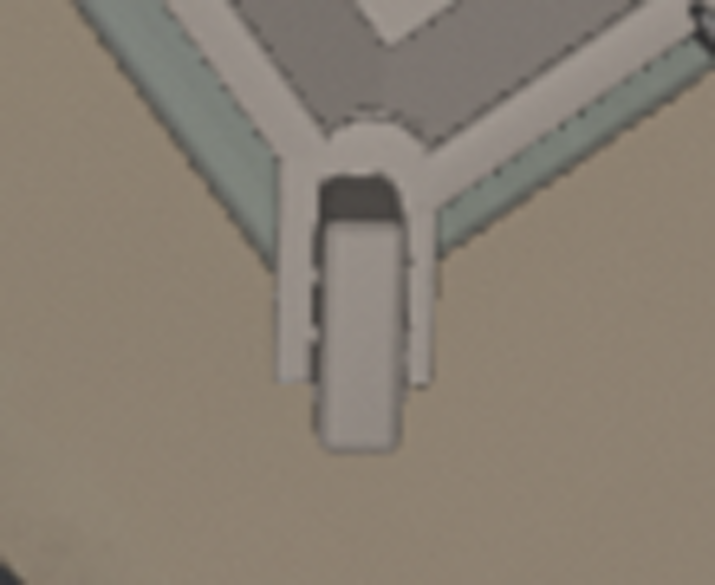

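The fin top runs in the wrist image from (335.1,223.8) to (335.0,258.9), lined up with the tool x axis.

Run:
```python
from h import *
s=env.observe()
a=onz('wrist',335.1,223.8,.077,s);b=onz('wrist',335.0,258.9,.077,s);print(a,b,np.linalg.norm(a-b))
c=(a+b)/2; d=c-s['position']; R=s['tcp_rot']; print(c,'tool',R.T@d, 'ang',np.degrees(np.arctan2(*(a-b)[1::-1])))
```

```text
[0.45354882 0.16090668 0.077     ] [0.43495774 0.14134315 0.077     ] 0.02698815206387817
[0.44425328 0.15112492 0.077     ] tool [-0.01240094  0.01025698  0.16672009] ang 46.459976921123356
```

Emit:
{"method": "step_arm", "body": {
  "plan": [-0.012,0.01,0.03,0,100,0,0,0.04,0,100,0,0,0.04,0,100,0,0,0.03,0,100,0,0,0,0,100]
}}

```text
t: 2.95
position: [0.4448, 0.1509, 0.1004]
tcp_rot: [[0.702, 0.712, 0.001], [0.712, -0.702, 0.003], [0.003, -0.001, -1.0]]
force: [0.8, -0.0, 0.4]
finger_gap: 0.0523
```

Emit:
{"method": "step_arm", "body": {
  "plan": [0,0,0.015,0,100,0,0,0.013,0,100,0,0,0.002,0,100,0,0,0,0,255,0,0,0,0,255,0,0,0,0,255,0,0,0,0,255,0,0,0,0,255],
  "squeeze": 25
}}

```text
t: 3.95
position: [0.4472, 0.1513, 0.0741]
tcp_rot: [[0.705, 0.709, 0.008], [0.709, -0.705, 0.003], [0.008, 0.004, -1.0]]
force: [-0.8, -0.8, -0.6]
finger_gap: 0.0092
```

Emit:
{"method": "step_arm", "body": {
  "plan": [0.001,0,-0.004,0,255,0.001,0,-0.004,0,255,0.001,0,-0.004,0,255,0.001,0,-0.004,0,255]
}}

```text
t: 4.45
position: [0.4495, 0.1542, 0.0904]
tcp_rot: [[0.705, 0.709, 0.006], [0.709, -0.705, 0.003], [0.006, 0.002, -1.0]]
force: [-2.1, -0.5, -2.8]
finger_gap: 0.0092
```

Run:
```python
from h import *
s,_=snap('side','d2.png'); print(s['position'],s['force'],s['ft_torque'])
_,_=snap('scene','s2.png')
a=cv2.imread('pics/scene0.png')
A=[cv2.resize(cv2.imread('pics/s2.png')[280:430,160:360],None,fx=4,fy=4,interpolation=cv2.INTER_CUBIC)]
cv2.imwrite('pics/z2.png',A[0])
```

```text
[0.44947491 0.15416711 0.09041666] [-2.12144825 -0.47786843 -2.77699253] [-0.31015531  0.61620723 -0.0578421 ]
```

View pics/z2.png

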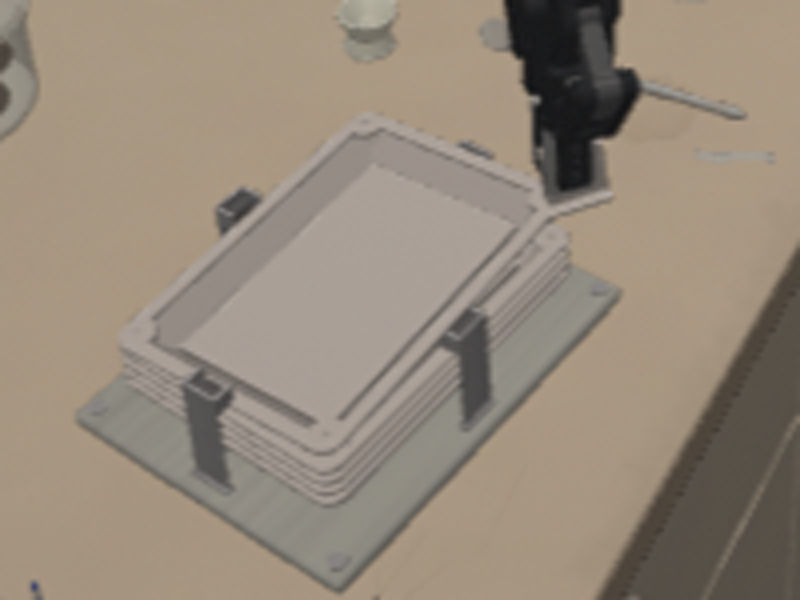

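The scene view shows the finned corner raised about 16 mm with the far corner still nested, and the forces are low. I'll carry on along the arc.

Emit:
{"method": "step_arm", "body": {
  "plan": [0.0012,0,-0.004,0,255,0.0012,0,-0.004,0,255,0.0014,0,-0.004,0,255,0.0016,0,-0.004,0,255,0.0016,0,-0.004,0,255,0.0018,0,-0.004,0,255]
}}

```text
t: 5.3
position: [0.4545, 0.1599, 0.1158]
tcp_rot: [[0.704, 0.71, 0.003], [0.71, -0.704, 0.001], [0.002, 0.001, -1.0]]
force: [-1.3, -3.5, -0.8]
finger_gap: 0.0094
```

```bash
cat > look.py <<'E'
from h import *
import sys
k=sys.argv[1]
s,_=snap('scene',f's{k}.png'); _,_=snap('side',f'd{k}.png')
print(s['t'],s['position'],s['force'],s['ft_torque'])
a=cv2.resize(cv2.imread(f'pics/s{k}.png')[280:430,160:360],(540,405),interpolation=cv2.INTER_CUBIC)
b=cv2.resize(cv2.imread(f'pics/d{k}.png')[275:375,265:375],(255,232),interpolation=cv2.INTER_CUBIC)
c=np.zeros((405,800,3),np.uint8);c[:,:540]=a;c[:232,545:]=b
cv2.imwrite(f'pics/z{k}.png',c)
E
python3 look.py 3
```

```text
5.3 [0.45450858 0.15993575 0.11584711] [-1.31319577 -3.49432994 -0.7859413 ] [-0.7011193   0.38829689  0.03657571]
```

View pics/z3.png

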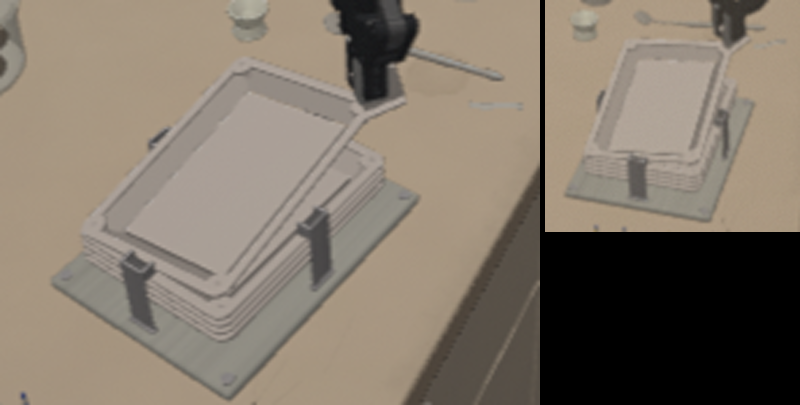

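The near clips have let go, the finned corner is up about 42 mm, and the far corner is still down. I'll tilt a little more before lifting clear.

Emit:
{"method": "step_arm", "body": {
  "plan": [0.0016,0,-0.004,0,255,0.0018,0,-0.004,0,255,0.0018,0,-0.004,0,255,0.002,0,-0.004,0,255]
}}

```text
t: 5.9
position: [0.461, 0.1657, 0.1333]
tcp_rot: [[0.705, 0.71, 0.006], [0.71, -0.705, 0.002], [0.006, 0.003, -1.0]]
force: [-0.5, 0.1, -0.7]
finger_gap: 0.0091
```

```bash
python3 look.py 4
```

```text
5.9 [0.46098529 0.16571465 0.13330818] [-0.50387306  0.11820359 -0.71872203] [-0.02913883  0.01317147 -0.02512412]
```

View pics/z4.png

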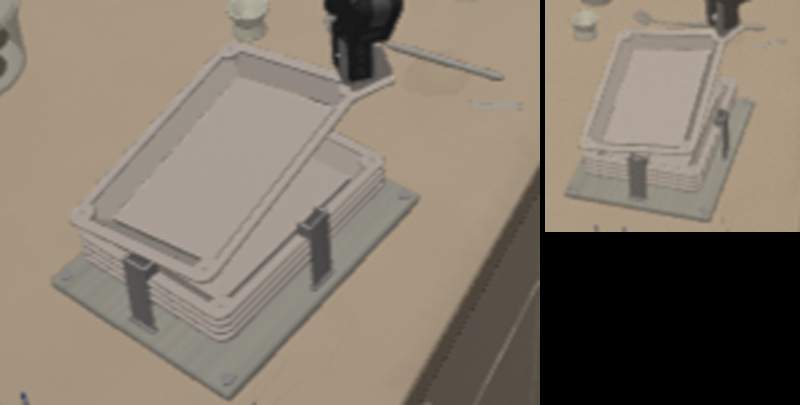

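The last clip has let go; the tray is free and the wrist force is about 0.7 N. I'll firm up the grip and lift clear.

Emit:
{"method": "step_arm", "body": {
  "plan": [0,0,0,0,255,0,0,-0.01,0,255,0,0,-0.015,0,255,0,0,-0.015,0,255,0,0,-0.015,0,255,0,0,-0.015,0,255,0,0,-0.01,0,255,0,0,0,0,255],
  "squeeze": 60
}}

```text
t: 7.0
position: [0.4609, 0.1659, 0.219]
tcp_rot: [[0.705, 0.71, 0.009], [0.71, -0.705, 0.004], [0.009, 0.004, -1.0]]
force: [1.7, -0.6, -1.3]
finger_gap: 0.0084
```

Run:
```python
from h import *
s,_=snap('scene','s5.png'); snap('wrist','w5.png'); print(s['position'],s['force'])
```

```text
[0.46086188 0.16591812 0.21902635] [ 1.6983842  -0.56391838 -1.34350607]
```

View pics/s5.png

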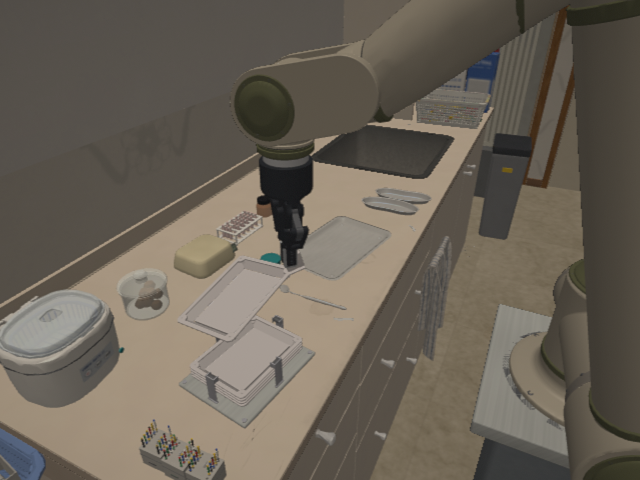

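View pics/w5.png

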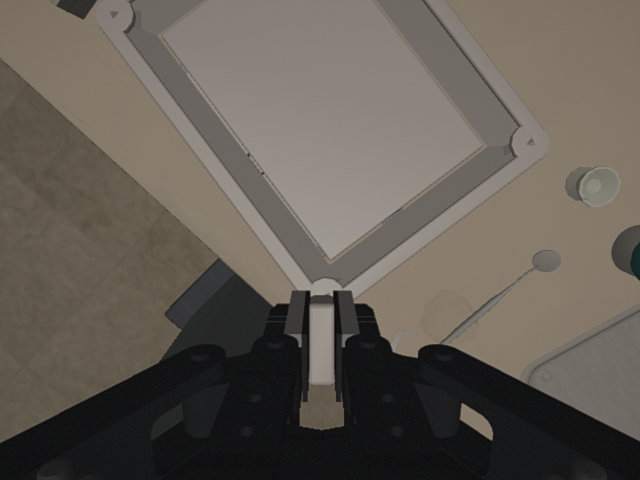

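The tray is clear and held, tilted about 15°. I'll carry it over the steel tray.

Emit:
{"method": "step_arm", "body": {
  "plan": [-0.008,0.009,0,0,255,-0.014,0.015,0,0,255,-0.02,0.022,0,0,255,-0.025,0.027,0,0,255,-0.025,0.027,0,0,255,-0.025,0.027,0,0,255,-0.025,0.027,0,0,255,-0.025,0.027,0,0,255,-0.025,0.027,0,0,255,-0.025,0.027,0,0,255,-0.025,0.027,0,0,255,-0.025,0.027,0,0,255,-0.018,0.019,0,0,255,-0.01,0.01,0,0,255,-0.006,0.005,0,0,255,0,0,0,0,255]
}}

```text
t: 9.1
position: [0.4715, -0.2975, 0.2089]
tcp_rot: [[0.707, 0.707, -0.006], [0.707, -0.707, 0.007], [0.001, -0.009, -1.0]]
force: [0.3, -0.1, -0.6]
finger_gap: 0.0078
```

Run:
```python
from h import *
s,_=snap('scene','s6.png'); snap('side','d6.png'); snap('wrist','w6.png'); print(s['position'],s['force'])
```

```text
[ 0.47148132 -0.29749985  0.20887996] [ 0.25751775 -0.07851447 -0.58315147]
```

View pics/s6.png

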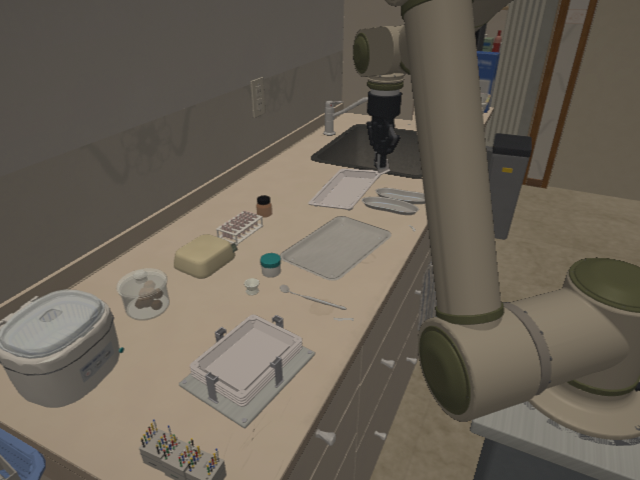

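View pics/w6.png

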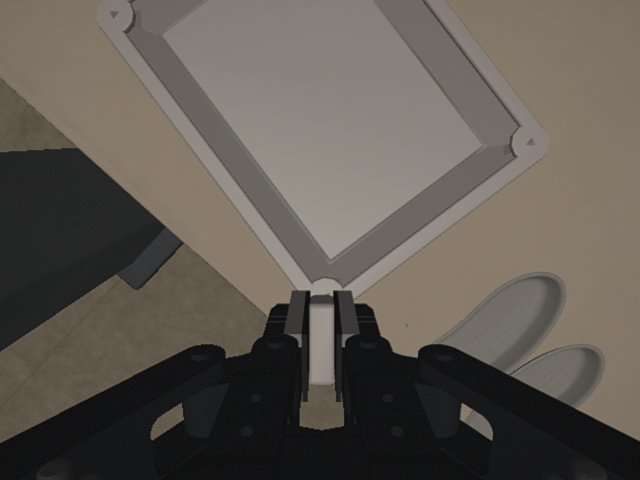

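View pics/d6.png

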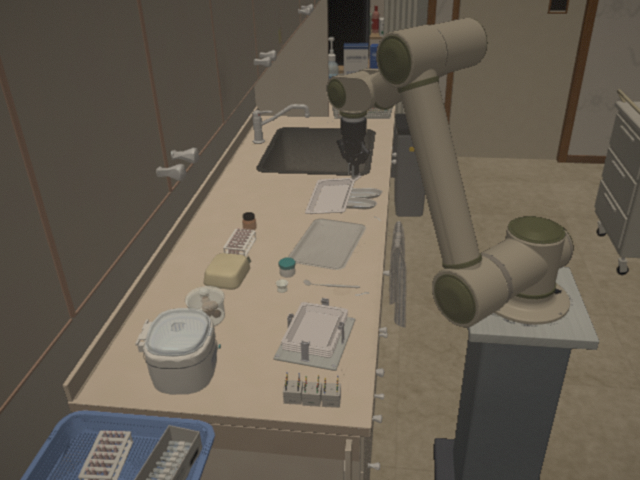

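The steel tray isn't visible in the wrist view, so it is probably hidden behind the liner. I'll check by projecting, and re-measure the steel tray from both fixed views, whose tray is now unobstructed.

Run:
```python
from h import *
s=env.observe()
print('steel ctr in wrist',proj('wrist',[.54,-.213,.012],s))
for n,f in (('scene','s6'),('side','d6')):
    c=proj(n,[.54,-.213,.012]).astype(int); r=70
    a=cv2.imread(f'pics/{f}.png')[c[1]-50:c[1]+50,c[0]-65:c[0]+65]
    print(n,c[0]-65,c[1]-50); cv2.imwrite(f'pics/t_{n}.png',cv2.resize(a,None,fx=6,fy=6,interpolation=cv2.INTER_CUBIC))
for p in [(590,150),(600,310)]: pass
```

```text
steel ctr in wrist [308.99827688  74.5356069 ]
scene 271 192
side 262 191
```

View pics/t_scene.png

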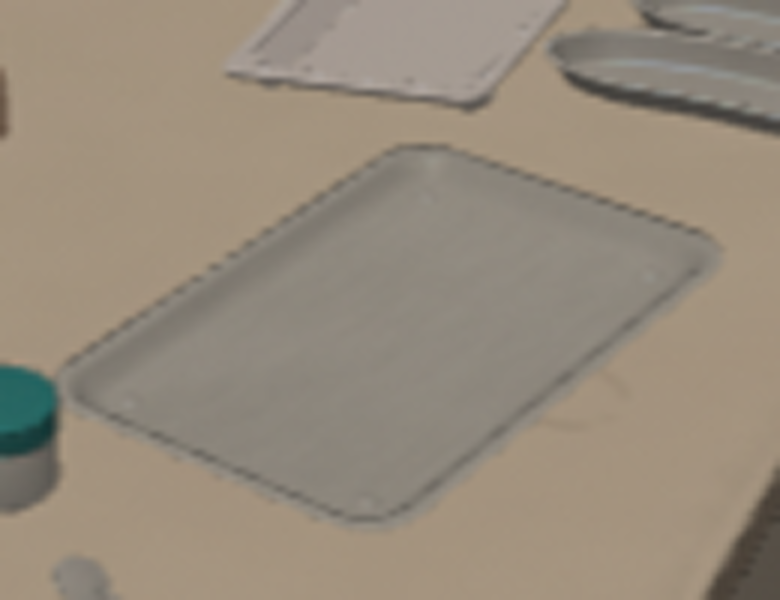

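View pics/t_side.png

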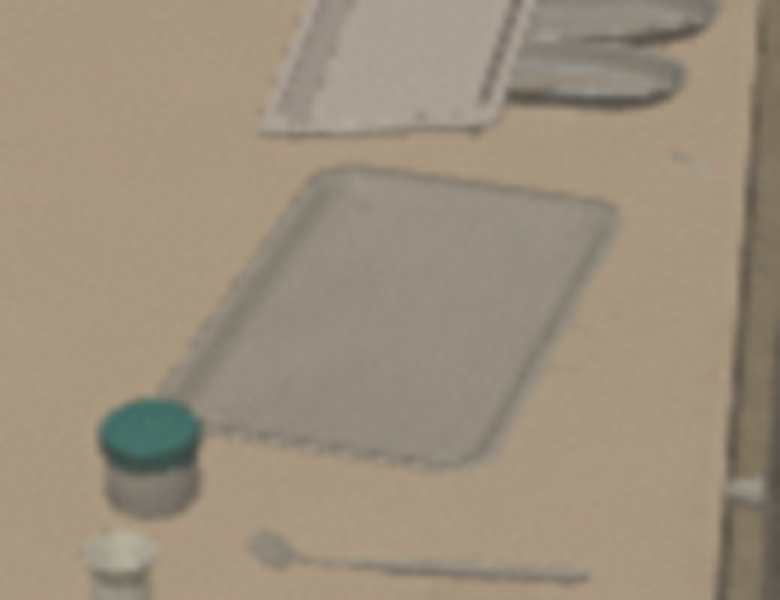

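```bash
cat > st.py <<'E'
from h import *
def X(l,m):
    f=lambda l:np.cross([*l[0],1],[*l[1],1]); p=np.cross(f(l),f(m)); return p[:2]/p[2]
for n,o,L in (('scene',(271,192),[((75,357),(385,152)),((455,150),(690,231)),((712,268),(410,510)),((340,518),(80,404))]),
            ('side',(262,191),[((165,385),(310,182)),((370,168),(595,202)),((615,225),(492,445)),((430,464),(225,430))])):
    c=[onz(n,*(X(L[i],L[(i+1)%4])/6-.4+o),.012) for i in range(4)]
    c=np.array(c); print(n,c.round(4)[:,:2].tolist(),c.mean(0),[np.linalg.norm(c[i]-c[(i+1)%4]).round(3) for i in range(4)])
E
python3 st.py
```

```text
scene [[0.5952, -0.3569], [0.4273, -0.3216], [0.4818, -0.0649], [0.6464, -0.0987]] [ 0.53767729 -0.21051564  0.012     ] [np.float64(0.171), np.float64(0.262), np.float64(0.168), np.float64(0.263)]
side [[0.5972, -0.3623], [0.4331, -0.3271], [0.4854, -0.0691], [0.6495, -0.1014]] [ 0.54131922 -0.21497256  0.012     ] [np.float64(0.168), np.float64(0.263), np.float64(0.167), np.float64(0.266)]
```

The steel tray's centre is (0.5395, -0.213), and the measured edges (about 168 x 264 mm) match the given size. The hand can't tilt, so I'll level the liner by setting its low corner softly on the steel tray's floor, letting the fin turn in the pads until the liner lies flat. Then I'll grip firmly and lift. First I centre and lower part of the way.

Emit:
{"method": "step_arm", "body": {
  "plan": [0.009,-0.005,0.005,0,255,0.009,-0.005,0.015,0,255,0,0,0.015,0,255,0,0,0.015,0,255,0,0,0.012,0,255,0,0,0.006,0,255,0,0,0,0,255]
}}

```text
t: 10.12
position: [0.4784, -0.2698, 0.1389]
tcp_rot: [[0.703, 0.712, -0.005], [0.712, -0.703, 0.008], [0.002, -0.009, -1.0]]
force: [-0.2, -0.5, -0.8]
finger_gap: 0.0085
```

```bash
cat > look2.py <<'E'
from h import *
import sys
k=sys.argv[1]
s,_=snap('scene',f's{k}.png'); _,_=snap('side',f'd{k}.png')
print(s['t'],s['position'],s['force'],s['ft_torque'])
a=cv2.resize(cv2.imread(f'pics/s{k}.png')[150:300,260:440],(486,405),interpolation=cv2.INTER_CUBIC)
b=cv2.resize(cv2.imread(f'pics/d{k}.png')[160:290,260:400],(308,286),interpolation=cv2.INTER_CUBIC)
c=np.zeros((405,800,3),np.uint8);c[:,:486]=a;c[:286,492:]=b
cv2.imwrite(f'pics/z{k}.png',c)
E
python3 look2.py 7
```

```text
10.125 [ 0.47841189 -0.2698133   0.13892265] [-0.17190947 -0.46303938 -0.79611131] [-0.02850412  0.02244123  0.04367856]
```

View pics/z7.png

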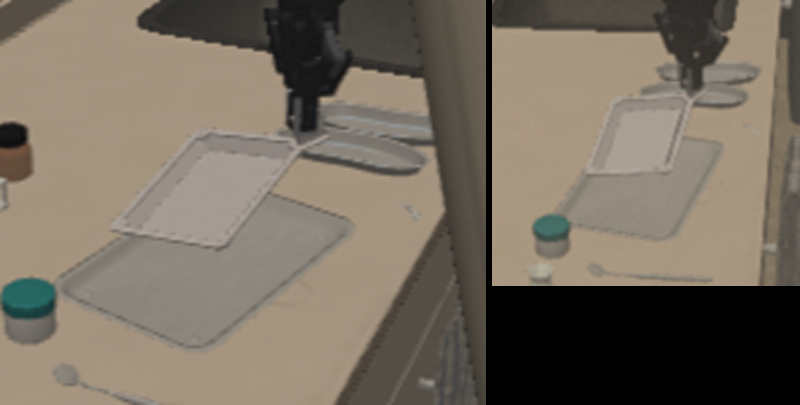

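```bash
cat > cr.py <<'E'
from h import *
a=lambda x,y:(260+x/2.7-.3,150+y/2.7-.3); b=lambda x,y:(260+(x-492)/2.2-.3,160+y/2.2-.3)
def go(prs):
    P=[tri(ray('scene',*a(*p)),ray('side',*b(*q))) for p,q in prs]
    for p in P: print(p.round(4))
    if len(P)==3:
        pp,pm,mp=P; n=np.cross(pm-pp,mp-pp); n/=np.linalg.norm(n); n*=np.sign(n[2]); print('tilt',np.degrees(np.arccos(n[2])),n,'centre rim',(pm+mp)/2)
E
python3 -c "
from cr import *
go([((115,230),(589,172)),((200,132),(615,99)),((222,246),(671,172))])"
```

```text
[ 0.6013 -0.1488  0.0573]
[ 0.5873 -0.3012  0.088 ]
[ 0.4912 -0.1289  0.0775]
tilt 15.789317776021631 [0.20841134 0.1749388  0.96226874] centre rim [ 0.53927329 -0.21506996  0.08275187]
```

The tilt is about 16°, its centre is already over the steel tray, and its low corner's underside is about 4.5 cm up. I'll lower close to contact with the light grip.

Emit:
{"method": "step_arm", "body": {
  "plan": [0,0,0.01,0,255,0,0,0.01,0,255,0,0,0.008,0,255,0,0,0.004,0,255,0,0,0,0,255],
  "squeeze": 20
}}

```text
t: 10.85
position: [0.4785, -0.2702, 0.1054]
tcp_rot: [[0.703, 0.711, -0.003], [0.711, -0.703, 0.007], [0.002, -0.007, -1.0]]
force: [-0.1, -0.6, -0.1]
finger_gap: 0.008
```

```bash
python3 look2.py 8
```

```text
10.85 [ 0.47846255 -0.27015745  0.10540998] [-0.12631063 -0.59194217 -0.10708342] [-0.01844518  0.04438788  0.00698089]
```

View pics/z8.png

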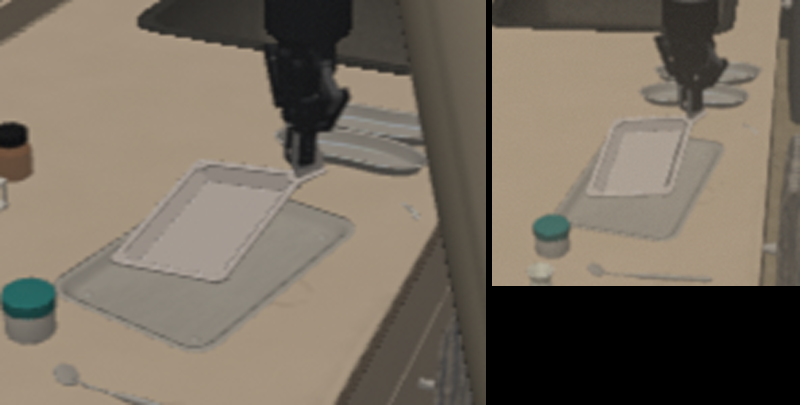

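Emit:
{"method": "step_arm", "body": {
  "plan": [0,0,0.005,0,255,0,0,0.004,0,255,0,0,0.004,0,255,-0.0018,0,0.004,0,255,-0.0018,0,0.004,0,255,-0.0017,0,0.004,0,255]
}}

```text
t: 11.7
position: [0.4755, -0.2743, 0.0804]
tcp_rot: [[0.703, 0.711, 0.0], [0.711, -0.703, 0.005], [0.004, -0.003, -1.0]]
force: [0.8, 0.6, 1.2]
finger_gap: 0.0086
```

```bash
python3 look2.py 9
```

```text
11.7 [ 0.47545508 -0.27425546  0.08038095] [0.75383482 0.64136428 1.16918312] [ 0.59642369 -0.52740141  0.03425986]
```

View pics/z9.png

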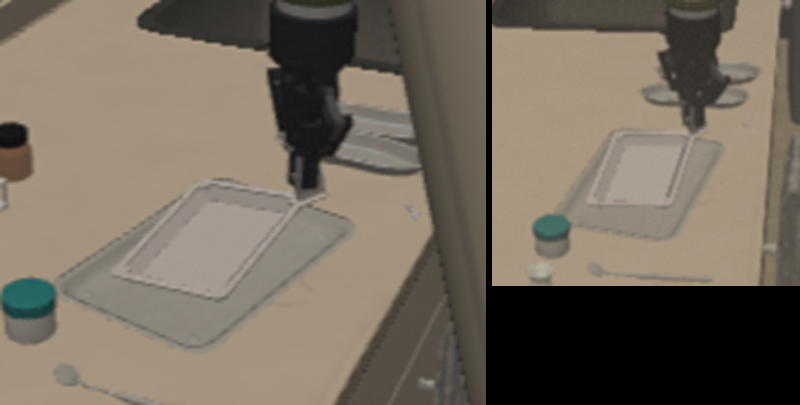

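The wrist moment of about 0.8 Nm and 1–2 N of force show that the low corner is touching and the fin is turning in the pads. The steel tray hasn't moved, so I'll carry on along the arc.

Emit:
{"method": "step_arm", "body": {
  "plan": [-0.0016,0,0.004,0,255,-0.0016,0,0.004,0,255,-0.0014,0,0.004,0,255,-0.0012,0,0.004,0,255,-0.001,0,0.004,0,255]
}}

```text
t: 12.42
position: [0.4706, -0.2794, 0.0593]
tcp_rot: [[0.704, 0.711, 0.001], [0.711, -0.704, 0.005], [0.004, -0.003, -1.0]]
force: [0.4, 1.3, 2.5]
finger_gap: 0.0082
```

```bash
python3 look2.py 10
```

```text
12.425 [ 0.4705565  -0.27937453  0.05927453] [0.39615909 1.31320353 2.47433577] [ 0.61187676 -0.59119814 -0.04121779]
```

View pics/z10.png

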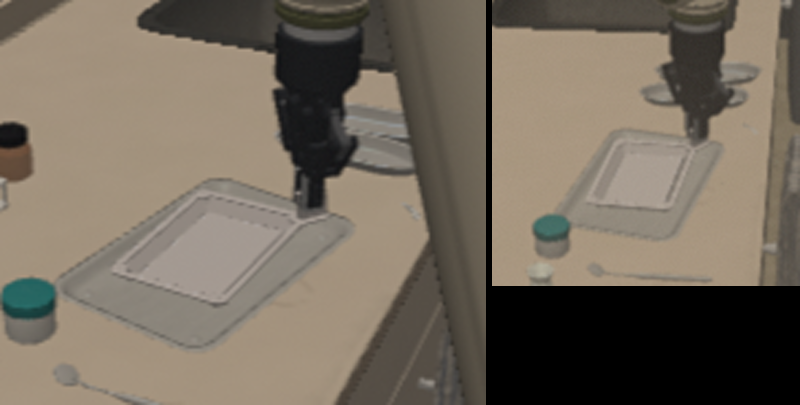

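Emit:
{"method": "step_arm", "body": {
  "plan": [-0.0008,0,0.003,0,255,-0.0008,0,0.003,0,255,-0.0007,0,0.003,0,255,-0.0006,0,0.003,0,255]
}}

```text
t: 13.02
position: [0.4684, -0.2816, 0.0466]
tcp_rot: [[0.704, 0.711, 0.001], [0.711, -0.704, 0.005], [0.004, -0.003, -1.0]]
force: [-0.0, -0.5, 3.3]
finger_gap: 0.0084
```

```bash
python3 look2.py 11
```

```text
13.025 [ 0.46842428 -0.28159649  0.04661626] [-0.02668526 -0.53872619  3.29146832] [ 0.38902617 -0.42570219 -0.02066489]
```

View pics/z11.png

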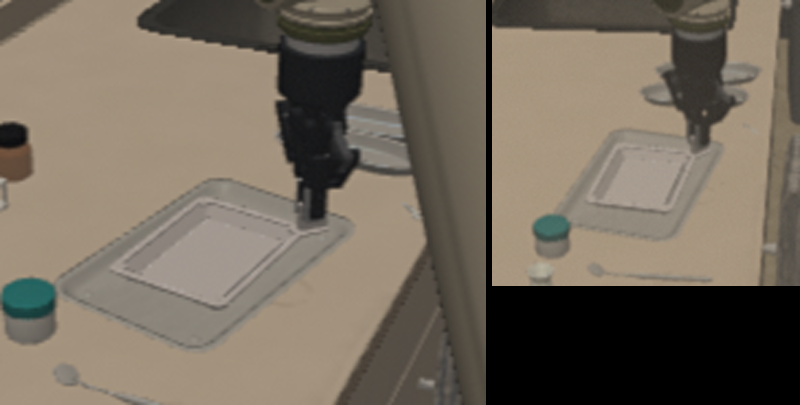

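Emit:
{"method": "step_arm", "body": {
  "plan": [0,0,0.002,0,255,0,0,0.002,0,255]
}}

```text
t: 13.38
position: [0.4681, -0.2824, 0.0438]
tcp_rot: [[0.703, 0.711, 0.0], [0.711, -0.703, 0.003], [0.002, -0.002, -1.0]]
force: [-8.4, 0.9, 24.8]
finger_gap: 0.0083
```

```bash
python3 look2.py 12
python3 - <<'E'
import cv2
a=cv2.imread('pics/s12.png')[205:275,290:400]; cv2.imwrite('pics/q12.png',cv2.resize(a,None,fx=7,fy=7,interpolation=cv2.INTER_CUBIC))
E
```

```text
13.375 [ 0.4680735  -0.28237805  0.04375746] [-8.39207358  0.87748037 24.78439755] [0.61547491 0.83040506 0.15917236]
```

View pics/q12.png

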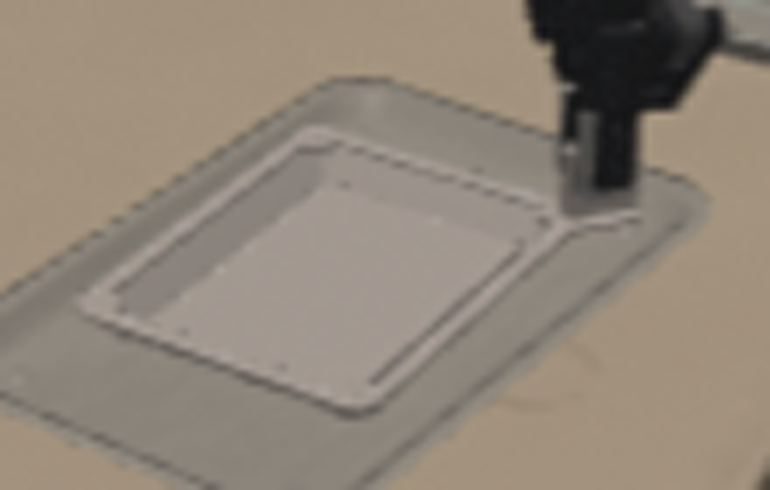

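The contact force rose sharply to 25 N, so the liner now lies flat on the steel tray's floor. I'll ease the push off slightly, firm the grip, then lift.

Emit:
{"method": "step_arm", "body": {
  "plan": [0,0,-0.001,0,255,0,0,0,0,255],
  "squeeze": 20
}}

```text
t: 13.72
position: [0.4676, -0.2822, 0.0446]
tcp_rot: [[0.703, 0.711, -0.001], [0.711, -0.703, 0.003], [0.002, -0.002, -1.0]]
force: [-0.3, 0.2, 1.2]
finger_gap: 0.0084
```

Emit:
{"method": "step_arm", "body": {
  "plan": [0,0,0,0,255,0,0,0,0,255,0,0,0,0,255],
  "squeeze": 70
}}

```text
t: 14.1
position: [0.4675, -0.2821, 0.0441]
tcp_rot: [[0.703, 0.711, -0.001], [0.711, -0.703, 0.003], [0.001, -0.003, -1.0]]
force: [-1.0, 0.1, 2.5]
finger_gap: 0.0081
```

Force is back to about 2 N. Lifting about 9.5 cm.

Emit:
{"method": "step_arm", "body": {
  "plan": [0,0,-0.004,0,255,0,0,-0.008,0,255,0,0,-0.012,0,255,0,0,-0.012,0,255,0,0,-0.012,0,255,0,0,-0.012,0,255,0,0,-0.012,0,255,0,0,-0.012,0,255,0,0,-0.008,0,255,0,0,-0.004,0,255,0,0,0,0,255,0,0,0,0,255,0,0,0,0,255,0,0,0,0,255]
}}

```text
t: 15.85
position: [0.4672, -0.282, 0.1464]
tcp_rot: [[0.702, 0.712, -0.003], [0.712, -0.702, 0.004], [0.001, -0.005, -1.0]]
force: [0.4, 0.2, -1.4]
finger_gap: 0.0085
```

```bash
python3 look2.py 13;python3 -c "
from h import *
s,_=snap('wrist','w13.png')"
```

```text
15.85 [ 0.46716009 -0.28195754  0.14638031] [ 0.36168025  0.15320118 -1.35019571] [-0.00781422  0.06034028 -0.01043549]
```

View pics/z13.png

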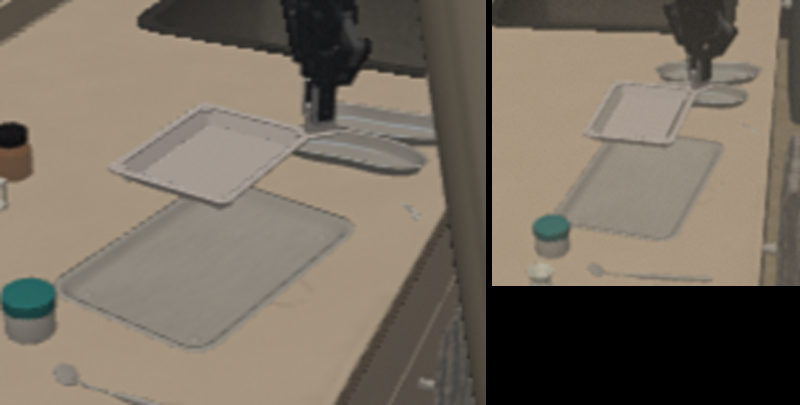

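View pics/s13.png

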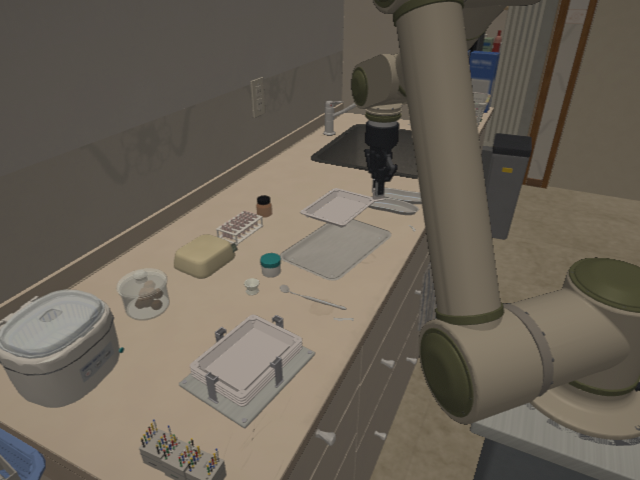

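```bash
python3 -c "
import cv2
for n,o in (('s13',(285,185)),('d13',(290,185))):
    a=cv2.imread(f'pics/{n}.png')[o[1]:o[1]+45,o[0]:o[0]+100]; cv2.imwrite(f'pics/q{n}.png',cv2.resize(a,None,fx=8,fy=8,interpolation=cv2.INTER_CUBIC))
"
```

```text
(no output)
```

View pics/qs13.png

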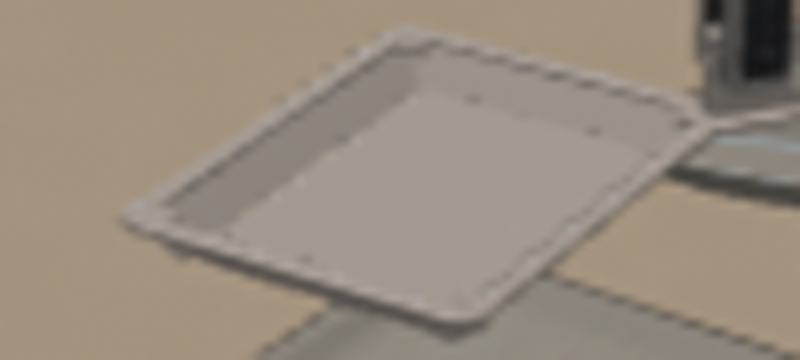

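View pics/qd13.png

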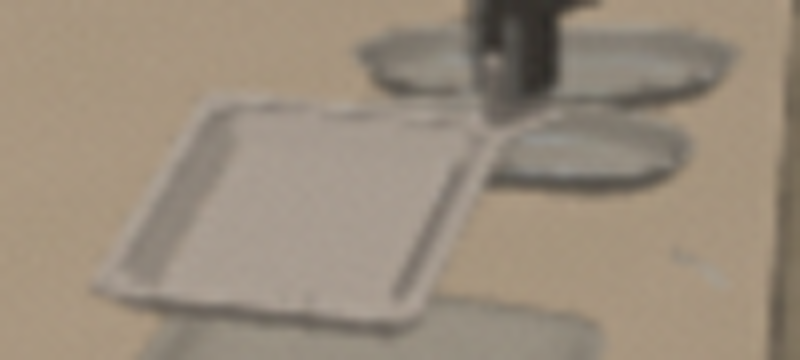

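View pics/w13.png

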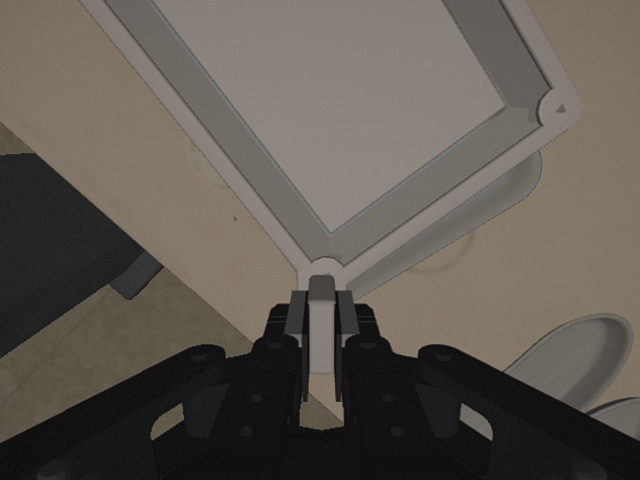

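Run:
```python
from h import *
a=lambda p:(285+p[0]/8-.44,185+p[1]/8-.44); b=lambda p:(290+p[0]/8-.44,185+p[1]/8-.44)
Q=[((122,215),(95,287)),((400,27),(206,96)),((460,330),(410,328)),((712,115),(493,120))]
P=[tri(ray('scene',*a(p)),ray('side',*b(q))) for p,q in Q]
for p in P: print(p.round(4))
c=np.mean(P,0); u,w,v=np.linalg.svd(np.array(P)-c); n=v[2]*np.sign(v[2][2]); print('tilt',np.degrees(np.arccos(n[2])),n,c, np.linalg.norm(P[0]-P[1]),np.linalg.norm(P[0]-P[2]))
print(env.observe()['qvel'].round(4))
```

```text
[ 0.6061 -0.1481  0.1171]
[ 0.5884 -0.3073  0.1142]
[ 0.4917 -0.1289  0.1166]
[ 0.4769 -0.2925  0.1143]
tilt 0.9414697027319787 [-0.00428763 -0.01586172  0.999865  ] [ 0.54081104 -0.21923111  0.11555252] 0.1602017590606574 0.11599797665453931
[ 0.0006 -0.0032 -0.0014 -0.0001 -0.0033  0.0004]
```

The liner is level within about 1°, measured 120 x 160 mm, with its centre about 6 mm from the steel tray's middle. Its underside is about 9 cm above the steel and the arm is still, so I'm handing in.

```bash
python3 -c "
from h import *
s=env.observe();print(s['t'],s['position'],s['finger_gap'],env.close_job())"
```

```text
the job is handed in; nothing more can be done
16.0 [ 0.46717012 -0.28198912  0.14650117] 0.008194440357633311 None
```

The top tray is peeled out of the holder, and I handed the job in at 16.0 s with it held level and still above the middle of the steel tray. No verdict was reported.

- **Peel:** I gripped the fin with 25 N and raised its corner about 42 mm while the far corner stayed down in the nest. At about 59 mm the last clip had let go, and I lifted the tray clear. Wrist forces were about 4 N or less at each check.
- **Levelling:** The hand cannot tilt, so the tray came out held at about 16°. I set it briefly on the steel tray's floor, lowering its far corner first so the fin turned in the pads until it lay flat. Then I gripped at 70 N and lifted it again. You did not ask for this touch-down; the force peaked at about 25 N for a moment.

**Last checks from both fixed cameras:**

| Check | Result |
|---|---|
| Tilt | about 0.9° |
| Tray size measured | 116 x 160 mm (given 120 x 160) |
| Centre of liner | (0.541, -0.219) |
| Centre of steel tray | (0.540, -0.213) |
| Underside height | about 9 cm above the steel |
| Joint speeds | near zero |

The two centres differ by about 6 mm. Working from the hand pose instead puts the tray's centre at about (0.537, -0.210), so the two estimates disagree by roughly 1 cm. The holder, steel tray and bystanders looked unmoved in the last pictures; I judged that by eye and did not re-measure them.

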